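Collect finished turnings from the lathe catch tray

ROBOT

A 6-joint arm with a two-finger parallel gripper is mounted at the origin on the work surface. World frame = base frame: x ahead of the robot, y to its left, z up, the work surface at z = 0. Lengths are in m, angles in rad, forces in N, time in s.
With the tool pointing down it reaches from about 0.3 to 0.875 m from the base axis. Payload 6.4 kg.
Tool frame: the origin (TCP) lies midway between the tips of the shut fingers; the grasp point (between the pads) lies 19 mm behind it; z points along the fingers, y is the line along which they close (so a half turn about z gives the same grasp; the last joint's range is limited). The gripper opens to 85 mm and grips with 20 to 120 N. Pads are 22 mm wide; open, the fingers measure 114 mm over their backs; the gripper's body (76 mm by 85 mm) begins 54 mm behind the grasp point. The pads swing forward as they close: fully open they stand 13 mm farther back than shut.
Start: joints at [-1.516, 0.181, 1.607, -0, 1.354, -0.206], TCP at [0.148, -0.556, 0.231] pointing down, gripper open.
Joint ranges: [-2.99, 2.99], [-0.89, 2.07], [0.3, 2.58], [-1.14, 4.28], [0, 2.63], [-3.12, 3.12]. Speed limits (rad/s): [2.57, 2.57, 3.01, 3.14, 3.14, 3.14].

INTERFACE

Orientations are given as a unit quaternion [w, x, y, z].
In Python, from bench import get_obs, camera, hand_in gives the robot as it stands.
- The arm moves only by the tool carry_out, never from a script. Its argument "plan" is a list that holds one entry, the list of rows, each a list of 7 numbers: the shift along the world's x, y, z in m, then the turn, a rotation vector about the world's x, y, z in rad, then the opening, from 0 (shut) to 1 (fully open). In form: [[[x, y, z, rx, ry, rz, hand], ...]]. A call has exactly 5 rows; each row is the pose to reach, as a shift and turn from the pose commanded when the call began; what a row does not reach only later rows make up. A row lasts 1/12 s, in which the tool goes at most 41.7 mm and 7.16 degrees, less where a joint would pass 70% of its speed; a pose out of reach is approached as far as the arm can. A call with a gripper value outside its range is refused whole. The fingers move at their own pace and stop on an object; the grip force is fixed at half the most. Time passes only in rows, so rows that repeat a pose let the fingers close, or fill a call up. It gives the time, the measured TCP pose, the force, the opening and the grip force at its end, in the units of the state.
- get_obs(): the state, without advancing time (a new reading comes with each control period).
- camera(name): name is "scene" or "top" or "wrist"; returns a dict with "pixels" (480x640x3 uint8, red, green, blue), "z_map" (480x640 float32, m along the optical axis (not along the pixel's ray), 0 where there is no reading), "camera_matrix" (3x3 intrinsics, pixels), "cam_to_world" (4x4, takes a point from camera to world coordinates). Camera axes: x right, y up, looking along -z (the intrinsics and any distortion apply to the point x, -y, -z); pixel columns grow to the right and rows downward; lengths in m; the calibration is good to about 2 mm. A picture is of the moment at which its call begins.
- hand_in(): hands the job in; it is judged then, once.
The state is a dict: "time_s": time; "q": joint angles; "dq": joint speeds; "joint_efforts": joint torques, N m; "eef_pos": TCP position; "eef_rot": TCP orientation; "wrist_force": force on the tool from outside, world axes, zero at the start; "torque": the same for the moment, N m; "opening": opening from 0.0 (shut) to 1.0 (fully open); "grasp_force": force on a finger pad.
Only numpy, scipy, OpenCV 4.12 (cv2) and the standard library are available. Lean on these libraries where they do the work, as an engineer would, in place of code of your own. Each camera call takes 0.05 s, during which the arm holds its last target. There are 200 camera calls.

TASK

First swing the lamp aside on its arm, well clear of the lathe's steel catch tray. Then move the two finished figures (with neck and head) from the tray to the grey tote, each standing upright in its own empty compartment and set down gently, not dropped. Leave the plain cylindrical blank standing in the tray, and do not disturb the figure already in the tote or the jar, hammer and gouge lying about.

Things in the scene. Friction and masses are not known exactly. Their poses are not given: they have to be found in the camera images.
- tray: Open steel catch tray fixed on the bench, 200 mm (its x) by 240 mm (its y), walls 25 mm high and 4 mm thick, floor 4 mm thick. Origin: centre of its underside. It holds figure_a, figure_b and blank, standing in any order.
- figure_a: A finished turned wooden figure, pale wood: round body 50 mm across for the lowest 40 mm, tapering to a 28 mm neck 62 mm up, then a drum-shaped head 40 mm across with straight sides from 68 to 88 mm and a rounded top at 98 mm; about 100 g. Origin: centre of its underside, z up along its axis. Starts standing in the tray.
- figure_b: A second finished turned wooden figure, pale wood: round body 50 mm across for the lowest 40 mm, tapering to a 28 mm neck 62 mm up, then a drum-shaped head 40 mm across with straight sides from 68 to 88 mm and a rounded top at 98 mm; about 100 g. Origin: centre of its underside, z up along its axis. Starts standing in the tray.
- blank: Plain straight wooden cylinder, not yet turned, 50 mm across and 95 mm tall, about 130 g, standing in the tray; it stays there. Origin: centre of its underside.
- tote: Low open plastic tote fixed on the bench, 150 mm (its x) by 230 mm (its y), 40 mm high; outer walls and two dividers 5 mm thick, floor 5 mm thick. The dividers run along its x and make three equal compartments side by side along its y, each 140 mm by about 70 mm inside, with centres at y = -74.5, 0 and +74.5 mm. One holds figure_done, two are empty. Origin: centre of its underside.
- free_cell_1: One empty compartment of the tote (floor panel, same grey). Origin: centre of that compartment's floor, at the height where a figure's underside stands; x along the compartment's 140 mm length, y across its 70 mm width.
- free_cell_2: The other empty compartment of the tote, described the same way.
- figure_done: A third, identical figure that already stands in one compartment of the tote; leave it alone.
- lamp_arm (a joint): Angle (rad) of the lamp's horizontal arm about its upright post; at about 0 to 0.3 the lamp hangs over the tray, larger values swing it counter-clockwise seen from above, towards the robot's right (-y), stop at 1.6. It is stiff and stays where it is left.
- lamp_hinge (a point): Point on the vertical hinge axis of the lamp arm, on top of the post, 240 mm above the bench. The post is 22 mm thick on a base 90 mm across.
- lamp_grip (a point): Middle of the upright black grip on top of the white lamp shade: cylinder 20 mm across, 45 mm tall, its middle 25 mm above the top of the shade (265 mm above the bench) and 275 mm from the hinge axis. The shade below is 56 mm across at its top, 104 mm at its rim, which is 185 mm above the bench; the arm is a 14 mm rod at the level of the shade's top.
- hammer: Hammer, 240 mm long, lying on the bench to the right of the tray; leave it. Origin: underside, middle of its length.
- wax_jar: Jar 68 mm across, 70 mm high, standing on the bench beyond the gap between tray and tote; leave it. Origin: centre of its underside.
- gouge: Turning gouge, 270 mm long, lying on the bench just beyond the tray; leave it. Origin: underside, middle of its length.
There are look-alikes about, which are no part of the job. What is shaped like the blank but pink is not meant.

How it is judged:
On the way:
1. the lamp is swung clear of the tray: its grip more than 190 mm from the tray's centre, seen from above (horizontal distance between lamp_grip and tray above 0.19 m), for 0.2 s.
At the end, for the whole second after the job is handed in: Both figures stand at rest on the tote floor, upright within 0.12 rad, one in each of the two empty compartments (within 55 mm of its centre lengthwise); the tote's first figure and the tray's blank still stand upright there; the lamp grip is over 190 mm from the tray centre in plan (horizontal distance between lamp_grip and tray above 0.19 m and angle between each of figure_a, figure_b, blank, figure_done's own z axis and vertical below 0.12 rad and linear speed of each of figure_a, figure_b, blank below 0.03 m/s and x of blank in the frame of tray between -0.085 and 0.085 m and y of blank in the frame of tray between -0.105 and 0.105 m and z of blank in the frame of tray below 0.012 m and ((x of figure_a in the frame of free_cell_1 between -0.055 and 0.055 m and y of figure_a in the frame of free_cell_1 between -0.015 and 0.015 m and z of figure_a in the frame of free_cell_1 between -0.006 and 0.006 m and x of figure_b in the frame of free_cell_2 between -0.055 and 0.055 m and y of figure_b in the frame of free_cell_2 between -0.015 and 0.015 m and z of figure_b in the frame of free_cell_2 between -0.006 and 0.006 m) or (x of figure_a in the frame of free_cell_2 between -0.055 and 0.055 m and y of figure_a in the frame of free_cell_2 between -0.015 and 0.015 m and z of figure_a in the frame of free_cell_2 between -0.006 and 0.006 m and x of figure_b in the frame of free_cell_1 between -0.055 and 0.055 m and y of figure_b in the frame of free_cell_1 between -0.015 and 0.015 m and z of figure_b in the frame of free_cell_1 between -0.006 and 0.006 m))); the robot touches nothing.
It fails at once if a figure is dropped into the tote (faster than 0.8 m/s below 60 mm above the tote's underside) ((linear speed of figure_a above 0.8 m/s and z of figure_a in the frame of tote below 0.06 m and x of figure_a in the frame of tote between -0.075 and 0.075 m and y of figure_a in the frame of tote between -0.115 and 0.115 m) or (linear speed of figure_b above 0.8 m/s and z of figure_b in the frame of tote below 0.06 m and x of figure_b in the frame of tote between -0.075 and 0.075 m and y of figure_b in the frame of tote between -0.115 and 0.115 m)).
It fails at once if the figure already in the tote is moved more than 30 mm (distance of figure_done from where it was at the start of the episode above 0.03 m).
It fails at once if the jar, hammer or gouge is moved more than 40 mm (distance of any of wax_jar, hammer, gouge from where it was at the start of the episode above 0.04 m).
It also fails if it takes over 61 s, if anything falls off the work surface, if the arm or the gripper's body presses on something with over 40 N, if the wrist force passes 120 N, or if a joint passes its speed limit or range.

## Working session

There is one attempt and no reset: what is moved stays moved. The work goes in short steps, Python scripts to look and compute and a tool call to move; the robot and the scene stay as the last step left them, time stands still between calls to the robot, and variables do not carry over. Pictures are saved under pics/ and viewed, at most 10 in all, crops included, and the job is handed in when it is done.

Besides the shell and the picture viewer there is one more tool, called after ">>>" in YAML: its name, and indented under it one key for each argument. carry_out: Moves the arm, as the interface text tells. Its arguments: {"type":"object","properties":{"plan":{"type":"array","items":{"type":"array","items":{"type":"array","items":{"type":"number"}}}}},"required":["plan"]}

```bash
mkdir -p pics
cat > h.py <<'E'
import numpy as np, cv2
from bench import get_obs, camera, hand_in
def snap(n,f):
    c=camera(n); cv2.imwrite('pics/'+f,c['pixels'][:,:,::-1]); np.savez('/tmp/'+n+'.npz',**c); return c
def cloud(c):
    K=c['camera_matrix'];T=c['cam_to_world'];z=c['z_map']
    v,u=np.mgrid[:480,:640]
    p=np.stack([(u-K[0,2])/K[0,0]*z,-(v-K[1,2])/K[1,1]*z,-z,np.ones_like(z)],-1)
    w=(p@T.T)[...,:3]; w[z==0]=np.nan; return w
E
python3 - <<'E'
from h import *
a=snap('scene','s1.png');b=snap('top','t1.png')
for c in(a,b):print(c['camera_matrix'],c['cam_to_world'].round(3),(c['z_map']>0).mean())
o=get_obs();print(o['time_s'],o['eef_pos'],o['eef_rot'],o['opening'])
E
```

```text
[[587.27084228   0.         316.61940298]
 [  0.         587.27084228 239.63910052]
 [  0.           0.           1.        ]] [[-0.268 -0.805  0.53   1.167]
 [ 0.964 -0.225  0.146  0.201]
 [ 0.002  0.549  0.836  1.168]
 [ 0.     0.     0.     1.   ]] 0.996025390625
[[620.36963984   0.         323.1765401 ]
 [  0.         620.36963984 240.60717638]
 [  0.           0.           1.        ]] [[-0.002  0.993 -0.118  0.38 ]
 [-1.    -0.005 -0.021 -0.006]
 [-0.021  0.118  0.993  1.735]
 [ 0.     0.     0.     1.   ]] 0.9959733072916667
0.1 [ 0.14826913 -0.55503097  0.23046527] [-8.06079313e-04  9.91510004e-01  1.30027913e-01  6.27726003e-05] 0.9957045335392485
```

View pics/s1.png

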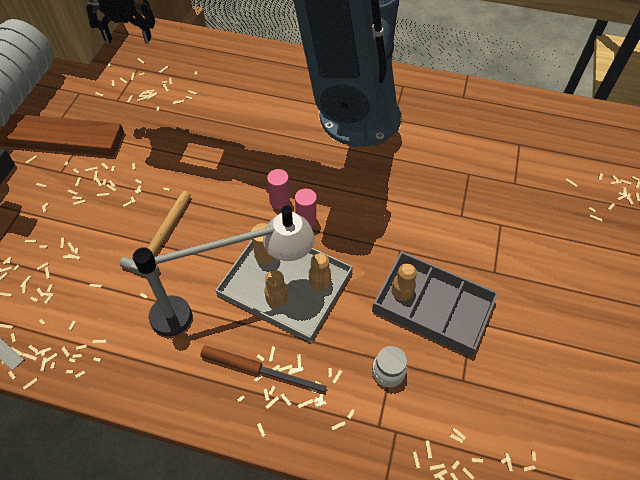

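View pics/t1.png

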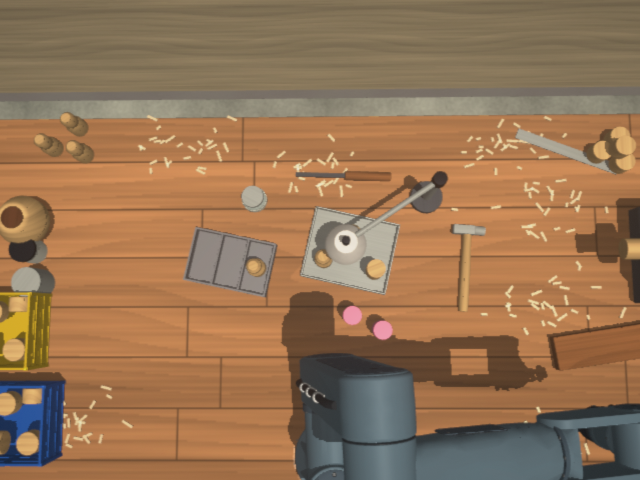

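The scene view shows the lamp grip at (287,215) and the hinge at (145,258). The tray is around (285,285), with three pieces at (262,243), (275,290) and (320,272). The tote is at (435,303), with its done figure at (404,283). The pink look-alikes stand outside the tray at (278,190) and (305,208). In the top view the grip is at (345,240), the hinge at (439,179), and pieces show at (322,258) and (375,267).

Run:
```python
from h import *
for n,pts in(('scene',dict(grip=(287,211),hinge=(145,254),A=(320,258),B=(275,274),C=(260,229),done=(405,268),jar=(390,355))),('top',dict(grip=(345,240),hinge=(439,179),P=(322,256),C=(375,266),done=(255,266),jar=(253,196),hammer=(466,230),gh=(370,176),pink=(352,315)))):
    c=dict(np.load(f'/tmp/{n}.npz'));w=cloud(c)
    for k,(u,v) in pts.items(): print(n,k,w[v,u].round(3))
    # height blobs
    for lo,hi,nm in((.262,.3,'lampgrip/hinge'),(.085,.115,'tops'),(.035,.043,'tote rim'),(.02,.029,'tray rim')):
        m=((w[...,2]>lo)&(w[...,2]<hi)&(w[...,0]>.3)&(w[...,0]<.85)&(abs(w[...,1])<.45)).astype(np.uint8)
        N,l,s,ce=cv2.connectedComponentsWithStats(m)
        for i in range(1,N):
            if s[i,4]>25:
                q=w[l==i]; r=cv2.minAreaRect(q[:,:2].astype(np.float32)*1000)
                print(n,nm,ce[i].round(),s[i,4],q.mean(0).round(3),'mx',q.max(0).round(3),'mn',q.min(0).round(3),'rect',np.round(r[0]),np.round(r[1]),round(r[2],1))
```

```text
scene grip [ 0.559 -0.024  0.283]
scene hinge [ 0.706 -0.25   0.261]
scene A [0.534 0.034 0.102]
scene B [ 0.596 -0.047  0.1  ]
scene C [ 0.585 -0.072  0.242]
scene done [0.51  0.213 0.102]
scene jar [0.696 0.222 0.071]
scene lampgrip/hinge [287. 213.] 136 [ 0.561 -0.025  0.279] mx [ 0.569 -0.016  0.289] mn [ 0.547 -0.035  0.262] rect [558. -26.] [22. 18.] 16.7
scene tops [277. 178.] 324 [ 0.344 -0.122  0.094] mx [ 0.369 -0.097  0.101] mn [ 0.315 -0.148  0.085] rect [ 342. -123.] [51. 50.] 49.2
scene tops [305. 198.] 335 [ 0.383 -0.043  0.094] mx [ 0.405 -0.019  0.101] mn [ 0.354 -0.069  0.085] rect [380. -44.] [51. 46.] 15.9
scene tops [259. 226.] 73 [ 0.49  -0.118  0.1  ] mx [ 0.505 -0.104  0.103] mn [ 0.478 -0.132  0.095] rect [ 490. -119.] [17. 35.] 28.1
scene tops [258. 240.] 69 [ 0.523 -0.109  0.096] mx [ 0.529 -0.097  0.104] mn [ 0.512 -0.126  0.085] rect [ 523. -111.] [16. 25.] 16.0
scene tops [320. 261.] 257 [0.54  0.035 0.098] mx [0.556 0.053 0.108] mn [0.519 0.014 0.085] rect [536.  34.] [39. 37.] 15.1
scene tops [407. 272.] 272 [0.517 0.219 0.099] mx [0.533 0.238 0.108] m
[... 5567 characters left out ...]
7. -119.] [84. 23.] 87.6
top tray rim [420. 186.] 66 [ 0.737 -0.24   0.024] mx [ 0.751 -0.216  0.029] mn [ 0.713 -0.27   0.021] rect [ 738. -239.] [16. 65.] 34.2
top tray rim [429. 202.] 249 [ 0.692 -0.264  0.024] mx [ 0.731 -0.218  0.029] mn [ 0.663 -0.302  0.02 ] rect [ 691. -265.] [52. 88.] 23.2
top tray rim [350. 214.] 29 [ 0.658 -0.046  0.025] mx [ 0.664 -0.023  0.029] mn [ 0.652 -0.07   0.02 ] rect [659. -46.] [49.  5.] 76.3
top tray rim [467. 259.] 651 [ 0.532 -0.365  0.024] mx [ 0.629 -0.33   0.029] mn [ 0.391 -0.419  0.02 ] rect [ 510. -374.] [ 88. 238.] 90.0
top tray rim [304. 271.] 32 [0.499 0.084 0.025] mx [0.524 0.092 0.029] mn [0.483 0.064 0.02 ] rect [499.  84.] [46. 23.] 24.9
```

Candidates (scene pixels):
- **Tray pieces:** A (320,272) and B (275,290) have a neck and head 39 mm across, so they are the figures. C (262,243) is 48–50 mm across at the top, so it is the blank.
- **Leave alone:** the pink cylinders at (278,190) and (305,208), and figure_done at (404,283).
- **Lamp grip:** the black stub at (287,215). The black cap at (145,258) is the hinge.

I'll check this in one crop.

```bash
python3 -c "
import cv2;i=cv2.imread('pics/s1.png')[165:345,200:440];cv2.imwrite('pics/c1.png',cv2.resize(i,None,fx=3,fy=3,interpolation=2))"
```

```text
(no output)
```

View pics/c1.png

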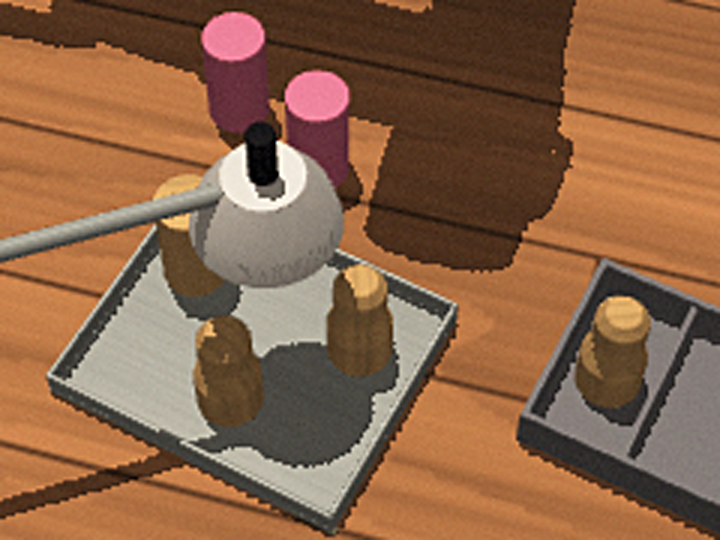

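>>> carry_out:
  plan:
    - [[0.025, 0.033, 0.025, 0, 0, -0.12, 0.6], [0.05, 0.066, 0.05, 0, 0, -0.24, 0.6], [0.074, 0.095, 0.07, 0, 0, -0.36, 0.6], [0.098, 0.127, 0.09, 0, 0, -0.48, 0.6], [0.122, 0.158, 0.11, 0, 0, -0.6, 0.6]]

```text
time_s: 0.52
eef_pos: [0.2601, -0.4098, 0.3328]
eef_rot: [-0.0, 0.985, -0.172, -0.0]
wrist_force: [0.7, -0.1, 0.6]
opening: 0.604
grasp_force: 0.0
```

The crop confirms it: the pieces at (360,315) and (228,370) have heads and necks, while the one at (190,240) behind the lamp is a plain cylinder (the blank). The grip is at (262,150).

>>> carry_out:
  plan:
    - [[0.025, 0.032, 0, 0, 0, -0.12, 0.6], [0.05, 0.064, 0, 0, 0, -0.24, 0.6], [0.075, 0.096, 0, 0, 0, -0.36, 0.6], [0.1, 0.128, 0, 0, 0, -0.48, 0.6], [0.125, 0.16, 0, 0, 0, -0.6, 0.6]]

```text
time_s: 0.93
eef_pos: [0.3731, -0.2658, 0.3322]
eef_rot: [-0.0, 0.902, -0.431, -0.0]
wrist_force: [1.2, -0.2, 0.6]
opening: 0.601
grasp_force: 0.0
```

>>> carry_out:
  plan:
    - [[0.025, 0.032, 0, 0, 0, -0.04, 0.6], [0.05, 0.064, 0, 0, 0, -0.04, 0.6], [0.075, 0.096, 0, 0, 0, -0.04, 0.6], [0.1, 0.128, 0, 0, 0, -0.04, 0.6], [0.125, 0.16, 0, 0, 0, -0.04, 0.6]]

```text
time_s: 1.35
eef_pos: [0.4981, -0.1055, 0.3321]
eef_rot: [0.0, 0.895, -0.446, -0.0]
wrist_force: [0.3, -1.2, -0.4]
opening: 0.599
grasp_force: 0.0
```

>>> carry_out:
  plan:
    - [[0.02, 0.025, 0, 0, 0, 0, 0.6], [0.037, 0.05, 0, 0, 0, 0, 0.6], [0.037, 0.05, 0, 0, 0, 0, 0.6], [0.037, 0.05, 0, 0, 0, 0, 0.6], [0.037, 0.05, 0, 0, 0, 0, 0.6]]

```text
time_s: 1.77
eef_pos: [0.534, -0.0576, 0.3318]
eef_rot: [0.0, 0.895, -0.446, -0.001]
wrist_force: [0.4, -0.2, 0.2]
opening: 0.598
grasp_force: 0.0
```

>>> carry_out:
  plan:
    - [[0.023, 0.031, 0, 0, 0, -0.05, 0.6], [0.023, 0.031, 0, 0, 0, -0.05, 0.6], [0.023, 0.031, -0.01, 0, 0, -0.05, 0.6], [0.023, 0.031, -0.03, 0, 0, -0.05, 0.6], [0.023, 0.031, -0.03, 0, 0, -0.05, 0.6]]

```text
time_s: 2.18
eef_pos: [0.5549, -0.0275, 0.298]
eef_rot: [0.001, 0.883, -0.469, -0.003]
wrist_force: [-0.7, -0.1, -0.9]
opening: 0.6
grasp_force: 0.0
```

Run:
```python
from h import *
snap('wrist','w1.png');c=camera('scene');cv2.imwrite('pics/s2.png',cv2.resize(c['pixels'][130:280,200:400,::-1],None,fx=3,fy=3))
a=cv2.imread('pics/w1.png');b=cv2.imread('pics/s2.png')
cv2.imwrite('pics/m2.png',np.hstack([cv2.resize(a,(400,300)),cv2.resize(b,(400,300))]))
print(get_obs()['eef_pos'])
```

```text
[ 0.55622724 -0.02760772  0.30127877]
```

View pics/m2.png

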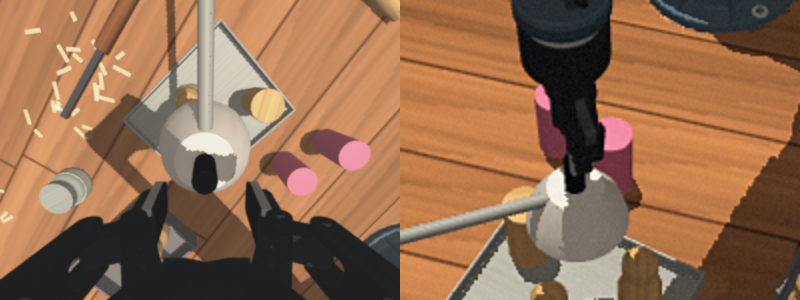

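Wrist view (left): the grip at (205,175) sits midway between the open fingers at (155,210) and (258,210), with the rod running straight away from them. I'll lower around it and sweep.

>>> carry_out:
  plan:
    - [[0, 0, -0.015, 0, 0, 0, 0.6], [0, 0, -0.03, 0, 0, 0, 0.6], [0, 0, -0.05, 0, 0, 0, 0.6], [0, 0, -0.05, 0, 0, 0, 0.35], [0, 0, -0.05, 0, 0, 0, 0.33]]

```text
time_s: 2.7
eef_pos: [0.5569, -0.0271, 0.2525]
eef_rot: [0.0, 0.883, -0.469, -0.001]
wrist_force: [0.5, 0.5, -0.6]
opening: 0.341
grasp_force: 0.0
```

Run:
```python
import numpy as np
p=lambda d:.2745*np.array([np.cos(np.radians(d)),np.sin(np.radians(d))])
for s in(124,148,172):
    print(s,[(p(s+4.8*k)-p(s)).round(3).tolist()+[round(np.radians(4.8*k),3)] for k in range(1,6)])
```

```text
124 [[-0.019, -0.014, np.float64(0.084)], [-0.036, -0.029, np.float64(0.168)], [-0.052, -0.045, np.float64(0.251)], [-0.066, -0.063, np.float64(0.335)], [-0.079, -0.082, np.float64(0.419)]]
148 [[-0.011, -0.02, np.float64(0.084)], [-0.021, -0.041, np.float64(0.168)], [-0.029, -0.062, np.float64(0.251)], [-0.035, -0.085, np.float64(0.335)], [-0.039, -0.107, np.float64(0.419)]]
172 [[-0.002, -0.023, np.float64(0.084)], [-0.003, -0.046, np.float64(0.168)], [-0.001, -0.069, np.float64(0.251)], [0.003, -0.092, np.float64(0.335)], [0.008, -0.114, np.float64(0.419)]]
```

>>> carry_out:
  plan:
    - [[-0.019, -0.014, 0, 0, 0, 0.084, 0.33], [-0.036, -0.029, 0, 0, 0, 0.168, 0.33], [-0.052, -0.045, 0, 0, 0, 0.251, 0.33], [-0.066, -0.063, 0, 0, 0, 0.335, 0.33], [-0.079, -0.082, 0, 0, 0, 0.419, 0.33]]

```text
time_s: 3.12
eef_pos: [0.4784, -0.1093, 0.2546]
eef_rot: [0.0, 0.962, -0.272, 0.002]
wrist_force: [1.5, -0.0, 0.7]
opening: 0.327
grasp_force: 0.5
```

>>> carry_out:
  plan:
    - [[-0.011, -0.02, 0, 0, 0, 0.084, 0.33], [-0.021, -0.041, 0, 0, 0, 0.168, 0.33], [-0.029, -0.062, 0, 0, 0, 0.251, 0.33], [-0.035, -0.085, 0, 0, 0, 0.335, 0.33], [-0.039, -0.107, 0, 0, 0, 0.419, 0.33]]

```text
time_s: 3.53
eef_pos: [0.4393, -0.2172, 0.2548]
eef_rot: [0.001, 0.998, -0.067, 0.001]
wrist_force: [0.8, 0.1, 1.4]
opening: 0.331
grasp_force: 0.5
```

>>> carry_out:
  plan:
    - [[-0.002, -0.023, 0, 0, 0, 0.084, 0.33], [-0.003, -0.046, 0, 0, 0, 0.168, 0.33], [-0.001, -0.069, 0, 0, 0, 0.251, 0.33], [-0.001, -0.069, 0, 0, 0, 0.251, 0.33], [-0.001, -0.069, 0, 0, 0, 0.251, 0.6]]

```text
time_s: 3.95
eef_pos: [0.4387, -0.2864, 0.2543]
eef_rot: [0.001, 0.998, 0.055, 0.001]
wrist_force: [0.3, 0.2, 0.0]
opening: 0.455
grasp_force: 0.0
```

Run:
```python
from h import *
print(get_obs()['eef_pos'])
c=camera('top');cv2.imwrite('pics/m3.png',cv2.resize(c['pixels'][140:380,170:490,::-1],None,fx=2.4,fy=2.4))
```

```text
[ 0.43868197 -0.28641553  0.25425344]
```

View pics/m3.png

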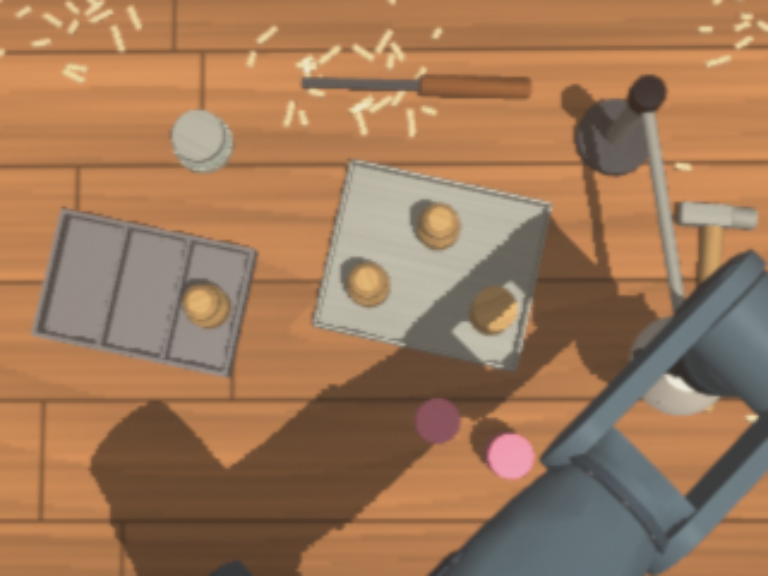

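The lamp now hangs at about (680,365) in this crop, well clear of the tray. In the tray, A is at (367,282), B at (437,225) and the blank at (493,308). I'll remeasure while lifting off.

>>> carry_out:
  plan:
    - [[0, 0, 0, 0, 0, 0, 0.75], [0, 0, 0, 0, 0, 0, 0.75], [0, 0, 0.03, 0, 0, 0, 0.75], [0, 0, 0.06, 0, 0, 0, 0.75], [0.01, 0.02, 0.09, 0, 0, 0.1, 0.75]]

```text
time_s: 4.42
eef_pos: [0.4473, -0.2656, 0.3432]
eef_rot: [0.0, 0.994, 0.105, -0.001]
wrist_force: [1.6, -0.5, -1.3]
opening: 0.75
grasp_force: 0.0
```

Run:
```python
from h import *
print(get_obs()['eef_pos'])
for n in('scene','top'):
    c=camera(n);w=cloud(c)
    for lo,hi,nm in((.084,.115,'tops'),(.035,.046,'tote'),(.255,.3,'lamp')):
        m=((w[...,2]>lo)&(w[...,2]<hi)&(w[...,0]>.42)&(w[...,0]<.75)&(w[...,1]>-.32)&(w[...,1]<.45)).astype(np.uint8)
        if nm=='tote':
            q=w[(m>0)&(w[...,1]>.14)&(w[...,0]<.66)]
            if len(q): q=q[(np.hypot(*(q[:,:2]-[.513,.217]).T)>.03)];print(n,nm,cv2.minAreaRect(q[:,:2].astype(np.float32)*1000))
            continue
        N,l,s,ce=cv2.connectedComponentsWithStats(m)
        for i in range(1,N):
            if s[i,4]>40:
                q=w[l==i];r=cv2.minEnclosingCircle(q[:,:2].astype(np.float32)*1000);print(n,nm,ce[i].round(),s[i,4],np.round(r[0],1),round(r[1],1))
```

```text
[ 0.44730761 -0.26561979  0.34315381]
scene tops [262. 234.] 403 [ 502.8 -106.1] 26.4
scene tops [319. 262.] 265 [537.7  33.8] 20.2
scene tops [407. 272.] 276 [512.2 219.1] 20.7
scene tops [274. 279.] 277 [603.5 -47.4] 20.8
scene tops [162. 299.] 86 [ 709.7 -254. ] 10.7
scene tote ((526.7550659179688, 291.07904052734375), (230.6837158203125, 155.24742126464844), 77.62884521484375)
scene lamp [181. 140.] 153 [ 437.5 -290.4] 11.4
scene lamp [142. 256.] 268 [ 709.1 -254.9] 18.3
top tops [353. 231.] 173 [600.9 -51.6] 19.9
top tops [323. 256.] 173 [534.   29.8] 19.6
top tops [253. 265.] 174 [510.6 214.7] 20.2
top tops [376. 268.] 288 [ 501.8 -111.1] 25.0
top tote ((526.1383056640625, 287.7855224609375), (231.2375030517578, 149.63917541503906), 77.8394775390625)
top lamp [440. 178.] 154 [ 707.7 -257.1] 18.9
```

>>> carry_out:
  plan:
    - [[0.015, 0.022, 0, 0, 0, 0.12, 0.75], [0.031, 0.044, 0, 0, 0, 0.24, 0.75], [0.047, 0.066, -0.01, 0, 0, 0.36, 0.75], [0.063, 0.088, -0.02, 0, 0, 0.48, 0.75], [0.079, 0.11, -0.03, 0, 0, 0.6, 0.75]]

```text
time_s: 4.93
eef_pos: [0.5279, -0.1527, 0.312]
eef_rot: [0.0, 0.917, 0.398, 0.0]
wrist_force: [0.5, -0.8, 0.2]
opening: 0.746
grasp_force: 0.0
```

>>> carry_out:
  plan:
    - [[0.015, 0.022, -0.02, 0, 0, 0.12, 0.75], [0.031, 0.044, -0.04, 0, 0, 0.24, 0.75], [0.047, 0.066, -0.06, 0, 0, 0.36, 0.75], [0.063, 0.088, -0.08, 0, 0, 0.48, 0.75], [0.075, 0.107, -0.1, 0, 0, 0.543, 0.75]]

```text
time_s: 5.35
eef_pos: [0.6029, -0.0451, 0.2112]
eef_rot: [-0.0, 0.777, 0.63, 0.0]
wrist_force: [-0.2, 0.7, 0.3]
opening: 0.751
grasp_force: 0.0
```

>>> carry_out:
  plan:
    - [[0, 0, 0, 0, 0, 0, 0.75], [0, 0, 0, 0, 0, 0, 0.75], [0, 0, 0, 0, 0, 0, 0.75], [0, 0, 0, 0, 0, 0, 0.75], [0, 0, 0, 0, 0, 0, 0.75]]

```text
time_s: 5.77
eef_pos: [0.6027, -0.0487, 0.2139]
eef_rot: [0.001, 0.779, 0.627, 0.001]
wrist_force: [-0.1, -0.2, -0.4]
opening: 0.75
grasp_force: 0.0
```

Run:
```python
from h import *
o=get_obs();print(o['eef_pos'],o['eef_rot'],o['q'])
c=snap('wrist','w2.png');w=cloud(c)
m=((w[...,2]>.07)&(w[...,2]<.115)).astype(np.uint8)
N,l,s,ce=cv2.connectedComponentsWithStats(m)
for i in range(1,N):
    if s[i,4]>200:
        q=w[l==i];q=q[q[:,2]>.07+.015];r=cv2.minEnclosingCircle(q[:,:2].astype(np.float32)*1000);print(ce[i].round(),s[i,4],np.round(r[0],1),round(r[1],1),q[:,2].max())
```

```text
[ 0.60273349 -0.04867239  0.2138769 ] [1.05200493e-03 7.79333166e-01 6.26608590e-01 6.20842559e-04] [-2.76530300e-01  2.59428029e-01  1.54889397e+00 -2.10835384e-04
  1.33083618e+00 -6.00730761e-02]
[209. 141.] 2960 [534.5  33.3] 20.0 0.10268627041602035
[327. 231.] 2357 [600.6 -47.5] 19.9 0.10291901612034887
[ 50. 284.] 4393 [379.2 -43.3] 25.5 0.09589616282852953
[207. 308.] 578 [493.9 -94.5] 19.5 0.09988106981905398
[ 43. 374.] 3024 [ 340.9 -122.7] 25.9 0.095824222427486
[499. 439.] 516 [ 705.8 -252.8] 10.7 0.11493076807272157
```

View pics/w2.png

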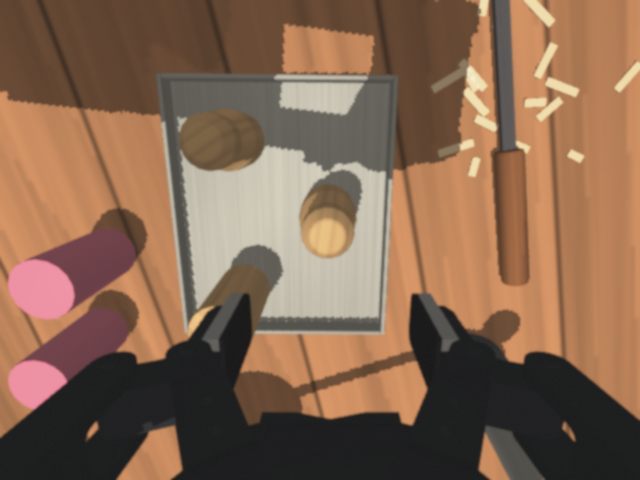

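The wrist view shows head B at (327,235) between the fingers and A at (215,140). The measured positions agree to about 3 mm. I'll descend.

>>> carry_out:
  plan:
    - [[-0.001, 0, -0.03, 0, 0, 0, 0.75], [-0.001, 0, -0.06, 0, 0, 0, 0.75], [-0.001, 0, -0.085, 0, 0, 0, 0.75], [-0.001, 0, -0.1, 0, 0, 0, 0.75], [-0.001, 0, -0.11, 0, 0, 0, 0.75]]

```text
time_s: 6.23
eef_pos: [0.6003, -0.0481, 0.1007]
eef_rot: [-0.001, 0.779, 0.627, -0.001]
wrist_force: [-1.1, 0.1, 0.3]
opening: 0.748
grasp_force: 0.0
```

>>> carry_out:
  plan:
    - [[0, 0, -0.015, 0, 0, 0, 0.75], [0, 0, -0.03, 0, 0, 0, 0.75], [0, 0, -0.043, 0, 0, 0, 0.75], [0, 0, -0.043, 0, 0, 0, 0.75], [0, 0, -0.043, 0, 0, 0, 0.75]]

```text
time_s: 6.65
eef_pos: [0.6013, -0.0478, 0.0593]
eef_rot: [-0.0, 0.779, 0.627, -0.0]
wrist_force: [0.2, -0.2, -0.1]
opening: 0.749
grasp_force: 0.0
```

>>> carry_out:
  plan:
    - [[0, 0, 0, 0, 0, 0, 0.6], [0, 0, 0, 0, 0, 0, 0.5], [0, 0, 0, 0, 0, 0, 0.4], [0, 0, 0, 0, 0, 0, 0.35], [0, 0, 0, 0, 0, 0, 0.3]]

```text
time_s: 7.07
eef_pos: [0.6023, -0.0478, 0.061]
eef_rot: [0.001, 0.779, 0.627, 0.001]
wrist_force: [-2.5, -0.1, 6.4]
opening: 0.446
grasp_force: 60.0
```

>>> carry_out:
  plan:
    - [[0, 0, 0.01, 0, 0, 0, 0.3], [0, 0, 0.03, 0, 0, 0, 0.3], [0, 0, 0.06, 0, 0, 0, 0.3], [0, 0, 0.09, 0, 0, 0, 0.3], [0, 0, 0.12, 0, 0, 0, 0.3]]

```text
time_s: 7.48
eef_pos: [0.6011, -0.0474, 0.1811]
eef_rot: [-0.0, 0.779, 0.627, -0.0]
wrist_force: [1.2, 0.0, 0.2]
opening: 0.448
grasp_force: 60.3
```

>>> carry_out:
  plan:
    - [[-0.001, 0.01, 0.02, 0, 0, 0, 0.3], [-0.005, 0.035, 0.02, 0, 0, 0, 0.3], [-0.01, 0.065, 0.02, 0, 0, 0, 0.3], [-0.015, 0.1, 0.02, 0, 0, 0, 0.3], [-0.02, 0.135, 0.02, 0, 0, 0, 0.3]]

```text
time_s: 7.9
eef_pos: [0.5812, 0.0884, 0.2005]
eef_rot: [0.0, 0.779, 0.627, 0.001]
wrist_force: [-0.2, -0.3, -1.5]
opening: 0.447
grasp_force: 60.3
```

>>> carry_out:
  plan:
    - [[-0.005, 0.035, 0, 0, 0, 0, 0.3], [-0.01, 0.07, 0, 0, 0, 0, 0.3], [-0.015, 0.105, 0, 0, 0, 0, 0.3], [-0.02, 0.14, 0, 0, 0, 0, 0.3], [-0.025, 0.175, 0, 0, 0, 0, 0.3]]

```text
time_s: 8.32
eef_pos: [0.5559, 0.2642, 0.2003]
eef_rot: [0.0, 0.779, 0.627, 0.0]
wrist_force: [1.9, 0.8, -0.6]
opening: 0.45
grasp_force: 60.3
```

>>> carry_out:
  plan:
    - [[-0.005, 0.03, 0, 0, 0, 0, 0.3], [-0.01, 0.06, 0, 0, 0, 0, 0.3], [-0.013, 0.08, 0, 0, 0, 0, 0.3], [-0.014, 0.095, 0, 0, 0, 0, 0.3], [-0.014, 0.1, 0, 0, 0, 0, 0.3]]

```text
time_s: 8.73
eef_pos: [0.5418, 0.3646, 0.1999]
eef_rot: [-0.0, 0.778, 0.628, 0.0]
wrist_force: [0.0, 0.1, -1.4]
opening: 0.449
grasp_force: 60.3
```

>>> carry_out:
  plan:
    - [[0, 0, 0, 0, 0, 0, 0.3], [0, 0, 0, 0, 0, 0, 0.3], [0, 0, 0, 0, 0, 0, 0.3], [0, 0, 0, 0, 0, 0, 0.3], [0, 0, 0, 0, 0, 0, 0.3]]

```text
time_s: 9.15
eef_pos: [0.5429, 0.3613, 0.1994]
eef_rot: [0.0, 0.779, 0.627, -0.0]
wrist_force: [-0.2, -0.4, -2.2]
opening: 0.445
grasp_force: 60.3
```

```bash
cat > m.py <<'E'
from h import *
import sys
# figure side rows at several heights + bounding region given centre guess: print axis per height slice
gx,gy,z0=map(float,sys.argv[1:4])
for n in('scene','top'):
    w=cloud(camera(n))
    for lo,hi in((-.005,.015),(.01,.035),(.068,.088),(.09,.105)):
        q=w[(abs(w[...,2]-z0-(lo+hi)/2)<(hi-lo)/2)&(np.hypot(w[...,0]-gx,w[...,1]-gy)<.03)]
        if len(q)>15:
            A=np.c_[2*q[:,:2],np.ones(len(q))];s=np.linalg.lstsq(A,(q[:,:2]**2).sum(1),rcond=None)[0]
            print(n,lo,hi,len(q),'circle',s[:2].round(4),'r',np.sqrt(s[2]+s[0]**2+s[1]**2).round(4),'min z',q[:,2].min().round(4))
o=get_obs();print(o['eef_pos'],o['eef_rot'],o['grasp_force'],o['opening'])
E
python3 m.py .542 .362 .144
```

```text
scene -0.005 0.015 97 circle [0.5428 0.361 ] r 0.0242 min z 0.1414
scene 0.01 0.035 174 circle [0.5434 0.3607] r 0.0239 min z 0.1542
scene 0.068 0.088 41 circle [0.544  0.3607] r 0.019 min z 0.214
scene 0.09 0.105 17 circle [0.5426 0.3621] r 0.0181 min z 0.2341
top -0.005 0.015 23 circle [0.5417 0.3577] r 0.0242 min z 0.14
top 0.01 0.035 38 circle [0.5416 0.3556] r 0.0225 min z 0.1547
top 0.068 0.088 27 circle [0.5464 0.3519] r 0.0143 min z 0.2131
[0.54272673 0.3616746  0.19938637] [ 4.54951545e-05  7.79074384e-01  6.26931497e-01 -1.89335729e-05] 60.345334651640314 0.4470258757810804
```

The figure hangs upright at the cell centre to within about 2 mm. I'll lower it.

>>> carry_out:
  plan:
    - [[0, 0.001, -0.02, 0, 0, 0, 0.3], [0, 0.001, -0.045, 0, 0, 0, 0.3], [0, 0.001, -0.07, 0, 0, 0, 0.3], [0, 0.001, -0.09, 0, 0, 0, 0.3], [0, 0.001, -0.1, 0, 0, 0, 0.3]]

```text
time_s: 9.67
eef_pos: [0.5408, 0.3623, 0.096]
eef_rot: [-0.001, 0.779, 0.627, -0.002]
wrist_force: [-0.6, -0.6, -1.1]
opening: 0.445
grasp_force: 60.3
```

>>> carry_out:
  plan:
    - [[0, 0, -0.008, 0, 0, 0, 0.3], [0, 0, -0.016, 0, 0, 0, 0.3], [0, 0, -0.024, 0, 0, 0, 0.3], [0, 0, -0.03, 0, 0, 0, 0.3], [0, 0, -0.034, 0, 0, 0, 0.3]]

```text
time_s: 10.08
eef_pos: [0.5426, 0.3635, 0.0652]
eef_rot: [0.0, 0.779, 0.627, 0.0]
wrist_force: [-1.1, -0.7, -2.0]
opening: 0.448
grasp_force: 60.3
```

>>> carry_out:
  plan:
    - [[0, 0, -0.001, 0, 0, 0, 0.3], [0, 0, -0.002, 0, 0, 0, 0.3], [0, 0, -0.002, 0, 0, 0, 0.3], [0, 0, -0.002, 0, 0, 0, 0.3], [0, 0, -0.002, 0, 0, 0, 0.3]]

```text
time_s: 10.5
eef_pos: [0.5427, 0.3636, 0.0638]
eef_rot: [0.0, 0.779, 0.627, 0.0]
wrist_force: [-0.2, 0.2, -2.2]
opening: 0.449
grasp_force: 60.3
```

```bash
python3 m.py .542 .362 .005; python3 -c "
from bench import get_obs;print(get_obs()['wrist_force'])"
```

```text
scene -0.005 0.015 187 circle [0.5408 0.3631] r 0.0271 min z 0.0003
scene 0.01 0.035 131 circle [0.543  0.3631] r 0.0241 min z 0.0154
scene 0.068 0.088 21 circle [0.5497 0.3623] r 0.0174 min z 0.0741
scene 0.09 0.105 30 circle [0.5455 0.3625] r 0.0179 min z 0.0952
top -0.005 0.015 41 circle [0.542  0.3607] r 0.0267 min z 0.0011
top 0.01 0.035 29 circle [0.5421 0.3591] r 0.0239 min z 0.0154
[0.54265448 0.36352956 0.06372815] [8.67702023e-05 7.78743634e-01 6.27342205e-01 3.19770113e-04] 60.3459907519391 0.44792197998747657
[ 0.38236287 -0.78207689 -0.77025685]
```

Not yet in contact, so I'll lower until the force shows it.

>>> carry_out:
  plan:
    - [[0, -0.001, -0.001, 0, 0, 0, 0.3], [0, -0.001, -0.002, 0, 0, 0, 0.3], [0, -0.001, -0.002, 0, 0, 0, 0.3], [0, -0.001, -0.002, 0, 0, 0, 0.3], [0, -0.001, -0.002, 0, 0, 0, 0.3]]

```text
time_s: 11.02
eef_pos: [0.5427, 0.3626, 0.062]
eef_rot: [0.0, 0.779, 0.627, 0.0]
wrist_force: [-1.8, -1.2, 5.4]
opening: 0.446
grasp_force: 60.9
```

Contact at 5 N with the z as expected. I'll release, rise, and go to A.

>>> carry_out:
  plan:
    - [[0, 0, 0, 0, 0, 0, 0.5], [0, 0, 0, 0, 0, 0, 0.6], [0, 0, 0, 0, 0, 0, 0.75], [0, 0, 0, 0, 0, 0, 0.75], [0, 0, 0.005, 0, 0, 0, 0.75]]

```text
time_s: 11.43
eef_pos: [0.5416, 0.362, 0.0651]
eef_rot: [-0.0, 0.779, 0.627, -0.001]
wrist_force: [0.2, 0.8, -0.6]
opening: 0.752
grasp_force: 0.0
```

>>> carry_out:
  plan:
    - [[0, 0, 0.015, 0, 0, 0, 0.75], [0, 0, 0.04, 0, 0, 0, 0.75], [0, 0, 0.07, 0, 0, 0, 0.75], [0, 0, 0.1, 0, 0, 0, 0.75], [0, -0.02, 0.12, 0, 0, 0, 0.75]]

```text
time_s: 11.85
eef_pos: [0.5432, 0.3451, 0.1901]
eef_rot: [0.0, 0.778, 0.628, 0.003]
wrist_force: [1.1, -0.1, 1.3]
opening: 0.75
grasp_force: 0.0
```

>>> carry_out:
  plan:
    - [[0, -0.035, 0, 0, 0, 0, 0.75], [-0.001, -0.07, 0, 0, 0, 0, 0.75], [-0.002, -0.105, 0, 0, 0, 0, 0.75], [-0.003, -0.14, 0, 0, 0, 0, 0.75], [-0.004, -0.175, 0, 0, 0, 0, 0.75]]

```text
time_s: 12.27
eef_pos: [0.5382, 0.166, 0.1868]
eef_rot: [0.0, 0.779, 0.628, 0.0]
wrist_force: [1.1, -0.6, -0.4]
opening: 0.756
grasp_force: 0.0
```

>>> carry_out:
  plan:
    - [[0, -0.035, 0, 0, 0, 0, 0.75], [-0.001, -0.07, 0, 0, 0, 0, 0.75], [-0.002, -0.1, 0, 0, 0, 0, 0.75], [-0.003, -0.125, 0, 0, 0, 0, 0.75], [-0.003, -0.135, 0, 0, 0, 0, 0.75]]

```text
time_s: 12.68
eef_pos: [0.5354, 0.0293, 0.1868]
eef_rot: [0.001, 0.78, 0.626, -0.0]
wrist_force: [0.2, -0.8, 0.6]
opening: 0.752
grasp_force: 0.0
```

>>> carry_out:
  plan:
    - [[0, 0, 0, 0, 0, 0, 0.75], [0, 0, 0, 0, 0, 0, 0.75], [0, 0, 0, 0, 0, 0, 0.75], [0, 0, 0, 0, 0, 0, 0.75], [0, 0, 0, 0, 0, 0, 0.75]]

```text
time_s: 13.1
eef_pos: [0.5354, 0.0337, 0.1863]
eef_rot: [-0.0, 0.778, 0.628, 0.0]
wrist_force: [-0.5, -0.2, 0.3]
opening: 0.744
grasp_force: 0.0
```

Run:
```python
from h import *
o=get_obs();print(o['eef_pos'],o['eef_rot'])
for n in('wrist','scene'):
    w=cloud(camera(n))
    for k,(x,y) in dict(A=(.5355,.033),B=(.5427,.3626),done=(.511,.217),blank=(.502,-.109)).items():
        q=w[(w[...,2]>.086)&(w[...,2]<.115)&(np.hypot(w[...,0]-x,w[...,1]-y)<.04)]
        if len(q)>30: r=cv2.minEnclosingCircle(q[:,:2].astype(np.float32)*1000);print(n,k,np.round(r[0],1),round(r[1],1),q[:,2].max().round(3))
```

```text
[0.5353844  0.03373086 0.18627638] [-1.22800043e-04  7.78154762e-01  6.28072567e-01  2.93882923e-05]
wrist A [534.1  33.6] 20.0 0.103
wrist blank [503.3 -99. ] 23.3 0.1
scene A [537.1  34.8] 20.5 0.107
scene B [544.2 362.2] 20.2 0.109
scene done [512.8 218.1] 21.0 0.109
scene blank [ 503.2 -107.8] 27.3 0.105
```

B stands well in its cell, and the tool is centred over A. I'll descend and grasp.

>>> carry_out:
  plan:
    - [[0, 0, -0.025, 0, 0, 0, 0.75], [0, 0, -0.05, 0, 0, 0, 0.75], [0, 0, -0.07, 0, 0, 0, 0.75], [0, 0, -0.08, 0, 0, 0, 0.75], [0, 0, -0.09, 0, 0, 0, 0.75]]

```text
time_s: 13.62
eef_pos: [0.535, 0.0328, 0.0953]
eef_rot: [-0.0, 0.779, 0.628, -0.0]
wrist_force: [0.5, 0.1, 0.7]
opening: 0.75
grasp_force: 0.0
```

>>> carry_out:
  plan:
    - [[0, 0, -0.015, 0, 0, 0, 0.75], [0, 0, -0.028, 0, 0, 0, 0.75], [0, 0, -0.036, 0, 0, 0, 0.75], [0, 0, -0.036, 0, 0, 0, 0.75], [0, 0, -0.036, 0, 0, 0, 0.75]]

```text
time_s: 14.03
eef_pos: [0.5357, 0.0325, 0.0606]
eef_rot: [0.0, 0.779, 0.627, 0.0]
wrist_force: [-0.1, -0.2, 0.1]
opening: 0.752
grasp_force: 0.0
```

>>> carry_out:
  plan:
    - [[0, 0, 0, 0, 0, 0, 0.6], [0, 0, 0, 0, 0, 0, 0.5], [0, 0, 0, 0, 0, 0, 0.4], [0, 0, 0, 0, 0, 0, 0.35], [0, 0, 0, 0, 0, 0, 0.3]]

```text
time_s: 14.45
eef_pos: [0.5361, 0.0324, 0.0617]
eef_rot: [0.001, 0.779, 0.627, 0.001]
wrist_force: [-2.0, 1.0, 5.4]
opening: 0.444
grasp_force: 59.7
```

>>> carry_out:
  plan:
    - [[0, 0, 0.01, 0, 0, 0, 0.3], [0, 0, 0.03, 0, 0, 0, 0.3], [0, 0, 0.06, 0, 0, 0, 0.3], [0, 0, 0.09, 0, 0, 0, 0.3], [0, 0, 0.12, 0, 0, 0, 0.3]]

```text
time_s: 14.87
eef_pos: [0.5351, 0.0324, 0.1823]
eef_rot: [0.0, 0.779, 0.627, 0.0]
wrist_force: [0.3, -0.7, -0.8]
opening: 0.45
grasp_force: 60.3
```

>>> carry_out:
  plan:
    - [[0, 0.01, 0.02, 0, 0, 0, 0.3], [-0.001, 0.03, 0.02, 0, 0, 0, 0.3], [-0.002, 0.06, 0.02, 0, 0, 0, 0.3], [-0.004, 0.095, 0.02, 0, 0, 0, 0.3], [-0.005, 0.13, 0.02, 0, 0, 0, 0.3]]

```text
time_s: 15.28
eef_pos: [0.5304, 0.1633, 0.2017]
eef_rot: [0.0, 0.779, 0.627, 0.001]
wrist_force: [0.3, -0.0, -1.2]
opening: 0.45
grasp_force: 60.4
```

>>> carry_out:
  plan:
    - [[-0.001, 0.035, 0, 0, 0, 0, 0.3], [-0.002, 0.07, 0, 0, 0, 0, 0.3], [-0.003, 0.1, 0, 0, 0, 0, 0.3], [-0.004, 0.12, 0, 0, 0, 0, 0.3], [-0.004, 0.127, 0, 0, 0, 0, 0.3]]

```text
time_s: 15.7
eef_pos: [0.5257, 0.2925, 0.2012]
eef_rot: [-0.0, 0.778, 0.629, 0.001]
wrist_force: [0.7, -0.2, -1.5]
opening: 0.447
grasp_force: 60.4
```

>>> carry_out:
  plan:
    - [[0, 0, 0, 0, 0, 0, 0.3], [0, 0, 0, 0, 0, 0, 0.3], [0, 0, 0, 0, 0, 0, 0.3], [0, 0, 0, 0, 0, 0, 0.3], [0, 0, 0, 0, 0, 0, 0.3]]

```text
time_s: 16.12
eef_pos: [0.5267, 0.2882, 0.2004]
eef_rot: [0.0, 0.779, 0.627, -0.0]
wrist_force: [0.2, -0.1, -1.2]
opening: 0.448
grasp_force: 60.4
```

```bash
python3 m.py .5265 .2895 .144
```

```text
scene -0.005 0.015 90 circle [0.5265 0.2888] r 0.024 min z 0.1434
scene 0.01 0.035 168 circle [0.5265 0.2887] r 0.0243 min z 0.1542
scene 0.068 0.088 32 circle [0.5311 0.2871] r 0.0186 min z 0.2121
scene 0.09 0.105 16 circle [0.5285 0.2886] r 0.0184 min z 0.2345
top 0.01 0.035 21 circle [0.526  0.2839] r 0.0227 min z 0.1561
[0.52666094 0.28856412 0.20040589] [ 1.41581754e-05  7.79154596e-01  6.26831807e-01 -1.93312754e-05] 60.38429132779129 0.4438197066577683
```

>>> carry_out:
  plan:
    - [[0, 0.001, -0.02, 0, 0, 0, 0.3], [0, 0.001, -0.045, 0, 0, 0, 0.3], [0, 0.001, -0.07, 0, 0, 0, 0.3], [0, 0.001, -0.09, 0, 0, 0, 0.3], [0, 0.001, -0.1, 0, 0, 0, 0.3]]

```text
time_s: 16.63
eef_pos: [0.5247, 0.2894, 0.0973]
eef_rot: [-0.001, 0.779, 0.627, -0.002]
wrist_force: [0.4, -0.2, -2.3]
opening: 0.443
grasp_force: 60.4
```

>>> carry_out:
  plan:
    - [[0, 0, -0.008, 0, 0, 0, 0.3], [0, 0, -0.016, 0, 0, 0, 0.3], [0, 0, -0.024, 0, 0, 0, 0.3], [0, 0, -0.031, 0, 0, 0, 0.3], [0, 0, -0.036, 0, 0, 0, 0.3]]

```text
time_s: 17.05
eef_pos: [0.5267, 0.2905, 0.0641]
eef_rot: [0.0, 0.779, 0.627, 0.0]
wrist_force: [-0.8, -0.3, -1.4]
opening: 0.447
grasp_force: 60.4
```

>>> carry_out:
  plan:
    - [[0, 0, -0.001, 0, 0, 0, 0.3], [0, 0, -0.002, 0, 0, 0, 0.3], [0, 0, -0.002, 0, 0, 0, 0.3], [0, 0, -0.002, 0, 0, 0, 0.3], [0, 0, -0.002, 0, 0, 0, 0.3]]

```text
time_s: 17.47
eef_pos: [0.5268, 0.2906, 0.0628]
eef_rot: [0.0, 0.779, 0.627, 0.001]
wrist_force: [-0.5, 0.7, -0.6]
opening: 0.444
grasp_force: 60.5
```

>>> carry_out:
  plan:
    - [[0, 0, -0.001, 0, 0, 0, 0.3], [0, 0, -0.001, 0, 0, 0, 0.3], [0, 0, -0.001, 0, 0, 0, 0.3], [0, 0, -0.001, 0, 0, 0, 0.3], [0, 0, -0.001, 0, 0, 0, 0.3]]

```text
time_s: 17.88
eef_pos: [0.527, 0.2908, 0.0627]
eef_rot: [0.0, 0.779, 0.627, 0.001]
wrist_force: [-2.7, 0.6, 6.4]
opening: 0.445
grasp_force: 61.2
```

>>> carry_out:
  plan:
    - [[0, 0, 0, 0, 0, 0, 0.5], [0, 0, 0, 0, 0, 0, 0.6], [0, 0, 0, 0, 0, 0, 0.75], [0, 0, 0, 0, 0, 0, 0.75], [0, 0, 0.005, 0, 0, 0, 0.75]]

```text
time_s: 18.3
eef_pos: [0.5256, 0.2901, 0.0653]
eef_rot: [-0.0, 0.779, 0.627, -0.001]
wrist_force: [-0.5, -0.0, 0.4]
opening: 0.75
grasp_force: 0.0
```

>>> carry_out:
  plan:
    - [[0, 0, 0.015, 0, 0, 0, 0.75], [0, 0, 0.04, 0, 0, 0, 0.75], [0, 0, 0.07, 0, 0, 0, 0.75], [0, 0, 0.1, 0, 0, 0, 0.75], [0, 0, 0.12, 0, 0, 0, 0.75]]

```text
time_s: 18.72
eef_pos: [0.5274, 0.2908, 0.1898]
eef_rot: [0.001, 0.779, 0.627, 0.002]
wrist_force: [0.4, 0.2, 1.3]
opening: 0.75
grasp_force: 0.0
```

>>> carry_out:
  plan:
    - [[-0.02, 0, 0.02, 0, 0, 0, 0.75], [-0.05, 0, 0.04, 0, 0, 0, 0.75], [-0.08, 0, 0.06, 0, 0, 0, 0.75], [-0.1, 0, 0.06, 0, 0, 0, 0.75], [-0.1, 0, 0.06, 0, 0, 0, 0.75]]

```text
time_s: 19.13
eef_pos: [0.4239, 0.2911, 0.2483]
eef_rot: [0.0, 0.778, 0.628, 0.001]
wrist_force: [-0.4, -0.3, -0.5]
opening: 0.75
grasp_force: 0.0
```

Run:
```python
from h import *
o=get_obs();print(o['eef_pos'])
c=snap('scene','f.png');w=cloud(c)
for k,(x,y) in dict(A=(.5265,.2895),B=(.5427,.3626),done=(.511,.217),blank=(.502,-.109)).items():
    q=w[(w[...,2]>.086)&(w[...,2]<.115)&(np.hypot(w[...,0]-x,w[...,1]-y)<.04)]
    if len(q)>30: r=cv2.minEnclosingCircle(q[:,:2].astype(np.float32)*1000);print(k,np.round(r[0],1),round(r[1],1),q[:,2].max().round(3))
```

```text
[0.42392309 0.29105156 0.24825384]
A [526.9 291.4] 20.4 0.109
B [544.1 362. ] 19.7 0.108
done [513.3 219.2] 20.1 0.11
blank [ 504.4 -105.3] 27.6 0.105
```

View pics/f.png

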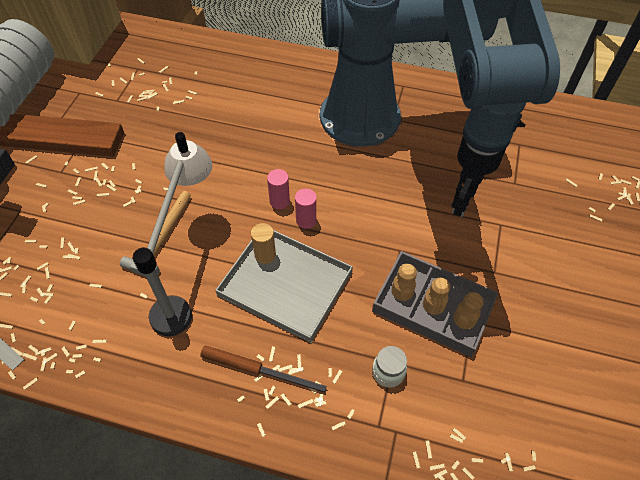

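The picture shows all three figures upright in the tote at (404,283), (437,297) and (468,312). The blank is still in the tray at (263,245), the lamp is away at (187,160), and the arm is touching nothing.

```bash
python3 -c "
from bench import hand_in;print(hand_in())"
```

```text
the job is handed in; nothing more can be done
None
```

The job is handed in at about 19 s: the lamp is swung clear, both figures stand upright in their own tote compartments, and the last picture shows the blank and everything else in place (no verdict came back).

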